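# Function test of three call units on the trolley

## Task

Test the three call units standing on the trolley: press in the round key first, then the square key, then the long bar-shaped key, each lightly with the fingertips until it is fully in, where it stays by itself. Do not start on a key before the one before it is in, do not pick up, tip or push the units away, and leave everything else on the trolley where it is.

Things in the scene. Friction and masses are not known exactly. Their poses are not given: they have to be found in the camera images.
- round_unit: Call unit with a round key: loose white plastic disc 70 mm across, 30 mm high, about 0.5 kg, with a rubber foot, standing on the trolley top (z = 0). Origin: centre of its underside, z up. The only moving part is the grey key in the middle of its top.
- round_unit_top (a point): Centre of the top face of the round key, a grey disc 40 mm across. The face stands 44 mm above the trolley top with the key out (14 mm proud of its housing) and sinks with the key, ending 6 mm proud of the housing (36 mm above the trolley top). Axes as the unit's: z up, x and y level.
- round_unit_key (a joint): Round key. Travel in m: 0 out, 0.008 fully in; starts between 0 and 0.001. Pushing down takes about 3 N (a little more when fast); no return spring, the key stays where it is left. At the end of the travel its face rests on a rubber cushion that gives up to 3 mm more, at 4 N rising to 11 N, and comes back when let go: a push that reaches 6 N has the key fully in. It counts as in from 0.005.
- square_unit: Call unit with a square key: loose white plastic block 66 x 66 mm, 30 mm high, about 0.5 kg, with a rubber foot, standing on the trolley top. Origin: centre of its underside, z up.
- square_unit_top (a point): Centre of the top face of the square key, grey, 36 x 36 mm. The face stands 44 mm above the trolley top with the key out (14 mm proud of its housing) and sinks with the key, ending 6 mm proud of the housing (36 mm above the trolley top). Axes as the unit's: z up, x and y level.
- square_unit_key (a joint): Square key. Travel in m: 0 out, 0.008 fully in; starts between 0 and 0.001. Pushing down takes about 3 N (a little more when fast); no return spring, the key stays where it is left. At the end of the travel its face rests on a rubber cushion that gives up to 3 mm more, at 4 N rising to 11 N, and comes back when let go: a push that reaches 6 N has the key fully in. It counts as in from 0.005.
- bar_unit: Call unit with a long bar-shaped key: loose white plastic block 50 mm (its x) by 86 mm (its y), 30 mm high, about 0.5 kg, with a rubber foot, standing on the trolley top. Origin: centre of its underside, z up.
- bar_unit_top (a point): Centre of the top face of the bar key, grey, 22 mm along x by 60 mm along y. The face stands 44 mm above the trolley top with the key out (14 mm proud of its housing) and sinks with the key, ending 6 mm proud of the housing (36 mm above the trolley top). Axes as the unit's: z up, x and y level.
- bar_unit_key (a joint): Bar key. Travel in m: 0 out, 0.008 fully in; starts between 0 and 0.001. Pushing down takes about 3 N (a little more when fast); no return spring, the key stays where it is left. At the end of the travel its face rests on a rubber cushion that gives up to 3 mm more, at 4 N rising to 11 N, and comes back when let go: a push that reaches 6 N has the key fully in. It counts as in from 0.005.
- vial: Bystander among the units: small clear vial with a dark screw cap, 29 mm across, 74 mm tall, upright and loose. Origin: centre of its underside.
- ointment_jar: Bystander among the units: small jar with a ribbed lid, 36 mm across, 53 mm tall, upright and loose. Origin: centre of its underside.
- tape_roll: Bystander at the back left: roll of white tape lying flat, 69 mm across, 25 mm high, loose. Origin: centre of its underside.
- bottle: Bystander at the back left: white bottle with a white screw cap, 39 mm across, 104 mm tall, upright and loose. Origin: centre of its underside.
- dropper: Bystander at the back left: slim white squeeze bottle with a pointed cap, 29 mm across, 120 mm tall, upright and loose. Origin: centre of its underside.
- gel_pump: Bystander at the back right: pump bottle 62 x 79 mm, 194 mm tall, loose. Origin: centre of its underside.
- instrument_case: Bystander at the back: closed flat steel instrument case with a handle on its lid, 206 mm (its x, lying roughly across the trolley) by 83 mm, 57 mm high, fixed. Origin: centre of its underside.

How it is judged:
By the outcome, as a careful person would: the job done as asked, in the order asked, and still so for the second after the job is handed in, with the robot touching nothing.
It also fails if it takes over 51 s, if anything falls off the work surface, if the arm or the gripper's body presses on something with over 40 N, if the wrist force passes 120 N, or if a joint passes its speed limit or range.

## Robot

A 7-joint arm with a two-finger parallel gripper is mounted at the origin on a cart in front of the work surface, level with it; the furniture and walls round the work are solid. World frame = base frame: x ahead of the robot, y to its left, z up, the work surface at z = 0. Lengths are in m, angles in rad, forces in N, time in s.
With the tool pointing down it reaches from about 0.35 to 0.9 m from the base axis. Payload 19.9 kg.
Tool frame: the origin (TCP) lies between the finger pads; the fingertips stand ctrl.finger_overhang ahead of it and the grasp point (between the pads) lies 5 mm behind it (ctrl.finger_overhang is the distance from the TCP to the fingertips, in m); z points along the fingers, x is the direction in which the jaws open and shut, and the axes are right-handed (so a half turn about z gives the same grasp; the last joint's range is limited). The gripper opens to 94 mm and grips with 3 to 60 N. Pads are 16 mm wide; open, the fingers measure 119 mm over their backs; the gripper's body (75 mm by 177 mm) begins 78 mm behind the grasp point.
Start: joints at [-1.373, 0.417, -0.01, 1.614, 0.005, 1.111, -0.053], TCP at [0.148, 0.607, 0.181] pointing down, gripper open.
Joint ranges: [-2.81, 2.81], [-0.39, 2.02], [-1.27, 1.25], [0.06, 2.57], [-1.19, 4.33], [0.19, 2], [-2.82, 2.82]. Speed limits (rad/s): [1.89, 1.89, 2.39, 2.39, 3.01, 3.01, 3.01].

## Interface

Orientations are given as a unit quaternion [w, x, y, z].
In Python, from workcell import ctrl gives the robot as it stands.
- The arm moves only by the tool step_arm, never from a script. Its argument "motion" is one flat list of numbers, 6 for each row, row after row: the shift along the world's x, y, z in cm, then the turn, a rotation vector about the world's x, y, z in degrees. In form: [tx, ty, tz, ax, ay, az, tx, ty, tz, ax, ay, az, ...]. A call has exactly 8 rows; each row is the pose to reach, as a shift and turn from the pose measured when the call began; what a row does not reach only later rows make up. A row lasts 1/12 s, in which the tool goes at most 41.7 mm and 7.16 degrees, less where a joint would pass 70% of its speed; a pose out of reach is approached as far as the arm can. A call with a gripper value outside its range is refused whole. "grip" is the opening in per cent of the stroke, from 0 (shut) to 100 (fully open), set as the call begins (left out, the last holds). The fingers move at their own pace and stop on an object; "squeeze" is the grip in N (left out, the last holds). Time passes only in rows, so rows that repeat a pose let the fingers close, or fill a call up. It gives the time, the measured TCP pose, the force and the opening at its end, in the units of the state.
- ctrl.state(): the state, without advancing time (a new reading comes with each control period).
- ctrl.grab_frame(name): name is "scene" or "top" or "wrist"; returns (picture, depth): 400x640x3 uint8, blue, green, red; 400x640 float32, m along the optical axis (not along the pixel's ray), 0 where there is no reading.
- ctrl.calibration(name): a dict with "fx", "fy", "cx", "cy" (pixels), "distortion" ([k1, k2, p1, p2, k3] as OpenCV has them; the pictures are not rectified), "world_to_cam" (4x4, takes a point from world to camera coordinates). Camera axes: x right, y up, looking along -z (the intrinsics and any distortion apply to the point x, -y, -z); pixel columns grow to the right and rows downward; lengths in m; the calibration is good to about 2 mm. A picture is of the moment at which its call begins: read the wrist's pose just before it. calibration takes no time and is no camera call; for the wrist camera it gives the pose at the moment of the call.
- ctrl.job_done(): hands the job in, once; it reports no verdict.
The state is a dict: "time": time; "q": joint angles; "dq": joint speeds; "joint_torque": joint torques, N m; "tool_pos": TCP position; "eef_rot": TCP orientation; "ft_force": force on the tool from outside, world axes, zero at the start; "wrist_torque": the same for the moment, N m; "width": opening from 0.0 (shut) to 1.0 (fully open).
Only numpy, scipy, OpenCV 4.12 (cv2) and the standard library are available. Lean on these libraries where they do the work, as an engineer would, in place of code of your own. Each camera call takes 0.05 s, during which the arm holds its last target. There are 200 camera calls.

## Working session

There is one attempt and no reset: what is moved stays moved. The work goes in short steps, Python scripts to look and compute and a tool call to move; the robot and the scene stay as the last step left them, time stands still between calls to the robot, and variables do not carry over. Pictures are saved under pics/ and viewed, about 8 in all and at most 12, crops included, and the job is handed in when it is done.

Besides the shell and the picture viewer there is one more tool, called after "Emit:" by a JSON object that holds its "fn" and its "kwargs". step_arm: Moves the arm, as the interface text tells. Its arguments: {"type":"object","properties":{"motion":{"type":"array","items":{"type":"number"}},"grip":{"type":"number"},"squeeze":{"type":"number"}},"required":["motion"]}

```bash
ls; mkdir -p pics; cat > h.py <<'E'
import numpy as np, cv2
from workcell import ctrl
def grab(n):
    c=ctrl.calibration(n); p,d=ctrl.grab_frame(n); return p,d,c
def pts(d,c,px):
    # pixel (u,v) with depth -> world
    px=np.asarray(px,float).reshape(-1,2)
    K=np.array([[c['fx'],0,c['cx']],[0,c['fy'],c['cy']],[0,0,1]])
    n=cv2.undistortPoints(px.reshape(-1,1,2),K,np.array(c['distortion'],float)).reshape(-1,2)
    z=d[px[:,1].astype(int),px[:,0].astype(int)]
    P=np.c_[n[:,0]*z,-n[:,1]*z,-z,np.ones(len(z))]
    return (np.linalg.inv(c['world_to_cam'])@P.T).T[:,:3]
E
python3 - <<'E'
from h import *
s=ctrl.state(); print(s, ctrl.finger_overhang)
p,d,c=grab('top'); cv2.imwrite('pics/top1.png',p); np.savez('top1.npz',p=p,d=d); import pickle; pickle.dump(c,open('top1.pkl','wb'))
print(c)
E
```

```text
pics
{'time': 0.0, 'q': array([-1.37346447,  0.41797235, -0.01029444,  1.61414923,  0.00471026,
        1.1106935 , -0.05299879]), 'dq': array([ 4.01323924e-04,  1.05169248e-03,  6.15749108e-04,  2.59244467e-04,
        2.01219843e-03, -8.67707915e-05,  2.15086547e-05]), 'joint_torque': array([-5.91185672e-04, -8.51263690e+01,  6.38616476e-01, -4.26004994e+01,
       -4.88802209e-02,  1.86145323e-02,  8.51517666e-05]), 'tool_pos': array([0.14778415, 0.606871  , 0.17993684]), 'eef_rot': array([ 4.09474212e-04,  7.86308285e-01,  6.17834056e-01, -4.37931499e-04]), 'ft_force': array([-0.56461377,  0.28424469,  0.80857912]), 'wrist_torque': array([0.00573757, 0.00038292, 0.0293804 ]), 'width': 1.0013512425322237} 0.014
{'fx': 438.0812128812244, 'fy': 438.0812128812244, 'cx': 325.00772922800894, 'cy': 197.56112413569437, 'distortion': array([-0.10665198,  0.        ,  0.        ,  0.        ,  0.        ]), 'world_to_cam': array([[ 0.01506681, -0.99960373,  0.02377746,  0.10907366],
       [ 0.9884514 ,  0.01847645,  0.15040763, -0.60167608],
       [-0.15078736,  0.0212367 ,  0.98833809, -0.87806259],
       [ 0.        ,  0.        ,  0.        ,  1.        ]])}
```

View pics/top1.png

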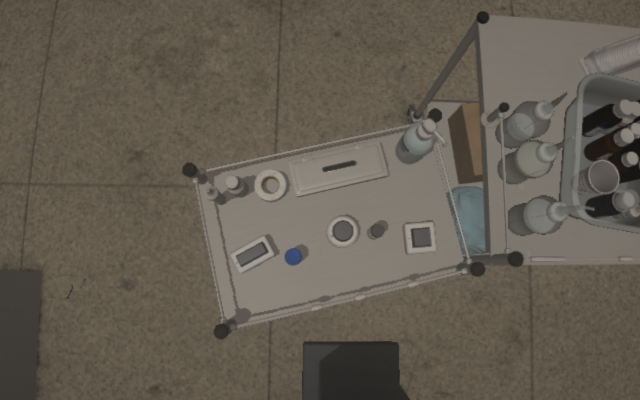

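The top view shows the bar unit at (252,254), the jar or vial caps at (293,257) and (376,231), the round unit at (343,231) and the square unit at (421,237). The trolley is rotated and railed. Next I'll measure them.

```bash
python3 - <<'E'
from h import *
import pickle
z=np.load('top1.npz');p,d=z['p'],z['d'];c=pickle.load(open('top1.pkl','rb'))
vv,uu=np.mgrid[0:400,0:640]
P=pts(d,c,np.c_[uu.ravel(),vv.ravel()]).reshape(400,640,3)
Z=P[...,2]
print('surface',np.median(Z[270:280,300:320]))
for n,(u,v,r) in dict(bar=(252,254,25),round=(343,231,18),square=(421,237,20)).items():
    m=np.zeros((400,640),np.uint8);cv2.circle(m,(u,v),r,1,-1)
    for lo,hi in((.02,.036),(.038,.055)):
        k=(m>0)&(Z>lo)&(Z<hi); q=P[k]
        if k.sum()<5: continue
        rc=cv2.minAreaRect((q[:,:2]*1000).astype(np.float32))
        print(n,lo,k.sum(),'mean',q.mean(0).round(4),'rect',np.round(rc[0],1),np.round(rc[1],1),round(rc[2],1))
for n,(u,v) in dict(jar=(293,257),vial=(376,231),pump=(427,128),postBL=(190,170),postFL=(222,331),postFR=(477,268),postBR=(435,115),railF=(360,297),railL=(212,250),railR=(455,210)).items():
    w=P[v-6:v+7,u-6:u+7].reshape(-1,3); i=w[:,2].argmax(); print(n,w[i].round(3))
big=cv2.resize(p[150:340,190:480],None,fx=2.7,fy=2.7,interpolation=cv2.INTER_CUBIC);cv2.imwrite('pics/c1.png',cv2.convertScaleAbs(big,alpha=1.5))
E
```

```text
surface 0.0003735787514597133
bar 0.02 665 mean [0.4787 0.269  0.0296] rect [479.2 270.9] [50.2 87.2] 29.9
bar 0.038 318 mean [0.479  0.2708 0.043 ] rect [479.1 271.1] [22.1 61.1] 30.3
round 0.02 537 mean [0.5303 0.0821 0.0292] rect [531.1  82. ] [66.3 67.9] 45.5
round 0.038 268 mean [0.5311 0.0814 0.044 ] rect [532.   81.6] [37.6 35.7] 1.3
square 0.02 644 mean [ 0.5192 -0.0833  0.0298] rect [520.2 -86.2] [66.7 67.6] 5.4
square 0.038 301 mean [ 0.5198 -0.0855  0.0433] rect [519.9 -85.9] [36.  36.9] 5.6
jar [0.476 0.187 0.057]
vial [0.461 0.139 0.956]
pump [ 0.712 -0.073  0.197]
postBL [0.646 0.395 0.111]
postFL [0.461 0.139 0.956]
postFR [0.461 0.139 0.956]
postBR [0.461 0.139 0.956]
railF [0.461 0.139 0.956]
railL [0.497 0.357 0.068]
railR [ 0.565 -0.153  0.067]
```

View pics/c1.png

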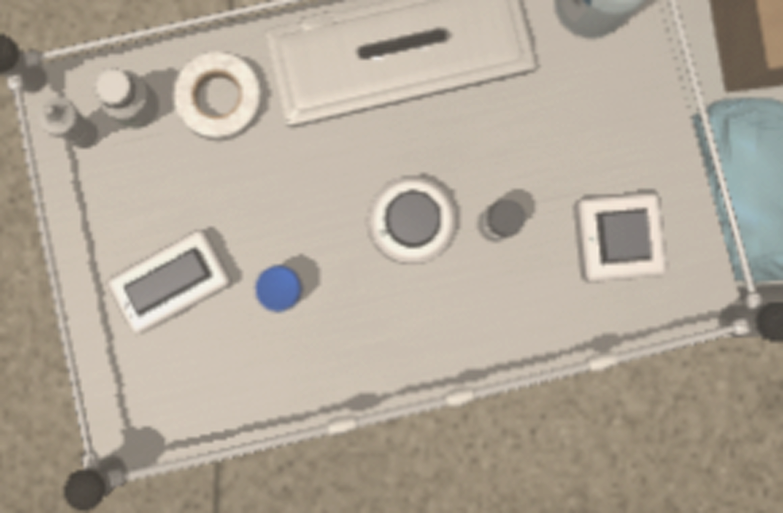

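Emit:
{"fn": "step_arm", "kwargs": {"motion": [1, -1.4, 0, 0, 0, 0, 3, -4, 0, 0, 0, 0, 5, -7, 0, 0, 0, 0, 7.5, -10, 0, 0, 0, 0, 10, -13.5, 0, 0, 0, 0, 12.5, -17, 0, 0, 0, 0, 14.5, -20, 0, 0, 0, 0, 16, -22, 0, 0, 0, 0], "grip": 0, "squeeze": 10}}

```text
time: 0.72
tool_pos: [0.3095, 0.3833, 0.1798]
eef_rot: [0.001, 0.787, 0.617, -0.001]
ft_force: [-0.2, 0.1, 0.2]
width: 0.471
```

Emit:
{"fn": "step_arm", "kwargs": {"motion": [2, -2.7, 0, 0, 0, 0, 4.5, -6, 0, 0, 0, 0, 7, -9.5, 0, 0, 0, 0, 10, -13.5, 0, 0, 0, 0, 13, -17.5, 0, 0, 0, 0, 16, -21.5, 0, 0, 0, 0, 18.5, -25, 0, 0, 0, 0, 20, -27.5, 0, 0, 0, 0]}}

```text
time: 1.38
tool_pos: [0.5019, 0.1191, 0.1797]
eef_rot: [0.001, 0.787, 0.617, -0.001]
ft_force: [1.9, 0.6, 0.5]
width: 0.006
```

Emit:
{"fn": "step_arm", "kwargs": {"motion": [1.5, -2, 0, 0, 0, 0, 2.5, -3.2, -1, 0, 0, 0, 2.9, -3.8, -2.5, 0, 0, 0, 2.9, -3.8, -4.5, 0, 0, 0, 2.9, -3.8, -6.5, 0, 0, 0, 2.9, -3.8, -8.5, 0, 0, 0, 2.9, -3.8, -9.6, 0, 0, 0, 2.9, -3.8, -10.2, 0, 0, 0]}}

```text
time: 2.05
tool_pos: [0.5301, 0.0809, 0.0762]
eef_rot: [0.0, 0.787, 0.617, -0.002]
ft_force: [0.6, 0.3, -0.2]
width: 0.006
```

```bash
python3 - <<'E'
from h import *
s=ctrl.state();print(s['tool_pos'],s['ft_force'])
p,d,c=grab('scene');cv2.imwrite('pics/s1.png',p)
E
```

```text
[0.53007373 0.08092744 0.07620952] [ 0.56227158  0.33274805 -0.21103603]
```

View pics/s1.png

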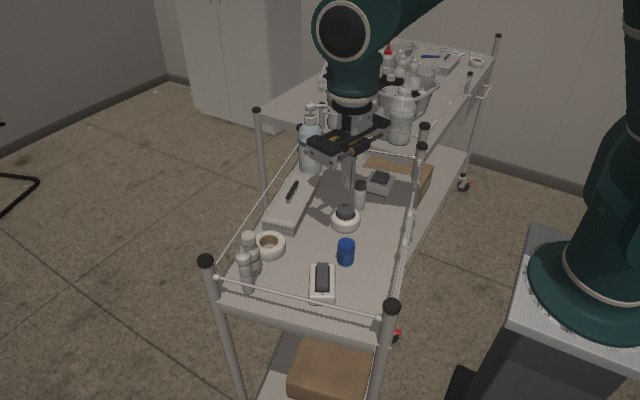

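The fingers, shut, hover over the round key at (347,208) with everything standing. Next I press slowly.

Emit:
{"fn": "step_arm", "kwargs": {"motion": [0.1, 0.1, -0.7, 0, 0, 0, 0.1, 0.1, -1.3, 0, 0, 0, 0.1, 0.1, -1.7, 0, 0, 0, 0.1, 0.1, -1.95, 0, 0, 0, 0.1, 0.1, -2.2, 0, 0, 0, 0.1, 0.1, -2.4, 0, 0, 0, 0.1, 0.1, -2.6, 0, 0, 0, 0.1, 0.1, -2.6, 0, 0, 0]}}

```text
time: 2.77
tool_pos: [0.531, 0.082, 0.0499]
eef_rot: [0.0, 0.787, 0.617, -0.002]
ft_force: [-0.0, 0.7, 0.2]
width: 0.004
```

Emit:
{"fn": "step_arm", "kwargs": {"motion": [0, 0, -0.05, 0, 0, 0, 0, 0, -0.1, 0, 0, 0, 0, 0, -0.15, 0, 0, 0, 0, 0, -0.15, 0, 0, 0, 0, 0, -0.15, 0, 0, 0, 0, 0, -0.15, 0, 0, 0, 0, 0, -0.15, 0, 0, 0, 0, 0, -0.15, 0, 0, 0]}}

```text
time: 3.43
tool_pos: [0.531, 0.0819, 0.0484]
eef_rot: [0.0, 0.787, 0.617, -0.002]
ft_force: [0.5, -0.1, -0.2]
width: 0.001
```

No force at the expected depth, so I look before going further.

```bash
python3 - <<'E'
from h import *
p,d,c=grab('scene');a=cv2.resize(p[120:260,270:430],None,fx=2.5,fy=2.5,interpolation=cv2.INTER_CUBIC)
w,dw,cw=grab('wrist'); b=cv2.resize(w,(560,350))
o=np.zeros((350,960,3),np.uint8);o[:,:400]=a;o[:,400:]=b
o=cv2.resize(cv2.convertScaleAbs(o,alpha=1.5),(800,292));cv2.imwrite('pics/s2.png',o)
np.savez('w.npz',w=w,dw=dw);print(ctrl.state()['ft_force'])
E
```

```text
[-0.47820095 -0.35096887  0.18605106]
```

View pics/s2.png

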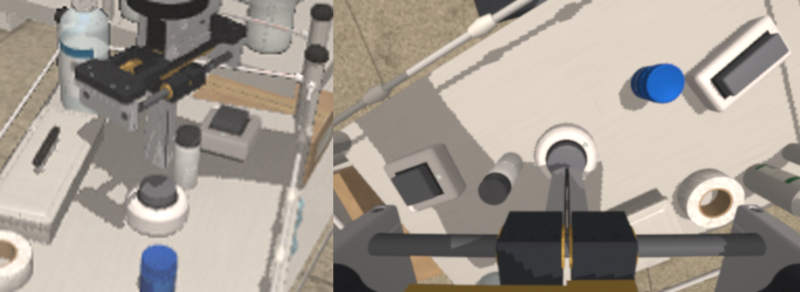

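```bash
python3 - <<'E'
from h import *
vv,uu=np.mgrid[0:400,0:640]
for n in('scene','top'):
    p,d,c=grab(n)
    P=pts(d,c,np.c_[uu.ravel(),vv.ravel()]).reshape(-1,3)
    ok=(d.ravel()>0)&(np.hypot(P[:,0]-.531,P[:,1]-.082)<.04)
    Q=P[ok]; print(n)
    for lo in np.arange(.026,.11,.004):
        q=Q[(Q[:,2]>=lo)&(Q[:,2]<lo+.004)]
        if len(q): print(round(lo,3),len(q),q.min(0)[:2].round(3),q.max(0)[:2].round(3))
s=ctrl.state();print(s['time'],s['tool_pos'],s['ft_force'],s['width'])
E
```

```text
scene
0.026 184 [0.496 0.056] [0.56  0.116]
0.03 45 [0.502 0.064] [0.552 0.111]
0.034 25 [0.509 0.077] [0.541 0.103]
0.038 58 [0.51  0.066] [0.546 0.103]
0.042 123 [0.511 0.065] [0.547 0.104]
0.07 2 [0.522 0.083] [0.522 0.087]
0.074 4 [0.52  0.082] [0.523 0.091]
0.078 12 [0.518 0.076] [0.525 0.097]
0.082 21 [0.518 0.077] [0.542 0.098]
0.086 19 [0.518 0.077] [0.538 0.099]
0.09 20 [0.518 0.074] [0.54  0.097]
0.094 24 [0.518 0.075] [0.54  0.099]
0.098 17 [0.518 0.074] [0.539 0.098]
0.102 22 [0.518 0.075] [0.539 0.097]
0.106 20 [0.519 0.074] [0.54  0.098]
top
3.6333 [0.53100496 0.0819604  0.04836255] [-0.02321453 -0.14656938 -0.04587509] 0.004538783870357595
```

The key is still out (face at about 0.044) and the lowest visible part of the fingers is about 0.07, so the real tips sit higher than the stated overhang gives. I'll descend in careful steps using force and depth.

Emit:
{"fn": "step_arm", "kwargs": {"motion": [0, 0, -0.1, 0, 0, 0, 0, 0, -0.3, 0, 0, 0, 0, 0, -0.5, 0, 0, 0, 0, 0, -0.7, 0, 0, 0, 0, 0, -0.9, 0, 0, 0, 0, 0, -1.1, 0, 0, 0, 0, 0, -1.2, 0, 0, 0, 0, 0, -1.2, 0, 0, 0]}}

```text
time: 4.3
tool_pos: [0.5308, 0.0819, 0.0361]
eef_rot: [0.0, 0.787, 0.617, -0.002]
ft_force: [-0.2, 0.4, 0.1]
width: 0.007
```

```bash
cat > look.py <<'E'
from h import *
import sys
def look(x,y,pic=None):
    vv,uu=np.mgrid[0:400,0:640]
    p,d,c=grab('scene')
    P=pts(d,c,np.c_[uu.ravel(),vv.ravel()]).reshape(-1,3)
    ok=(d.ravel()>0)&(np.hypot(P[:,0]-x,P[:,1]-y)<.045); Q=P[ok]
    zz=Q[(Q[:,2]>.033)&(Q[:,2]<.049),2]; h,e=np.histogram(zz,16,(.033,.049)); print('key hist mm',dict(zip((e[:-1]*1000).round(),h)))
    for lo in np.arange(.044,.09,.004):
        q=Q[(Q[:,2]>=lo)&(Q[:,2]<lo+.004)]
        if len(q): print(round(lo,3),len(q),q.min(0)[:2].round(3),q.max(0)[:2].round(3))
    s=ctrl.state();print(s['time'],s['tool_pos'],s['ft_force'])
    if pic:
        px=int(sys.argv[4]);py=int(sys.argv[5])
        cv2.imwrite(pic,cv2.convertScaleAbs(cv2.resize(p[py-50:py+50,px-60:px+60],None,fx=5,fy=5,interpolation=cv2.INTER_CUBIC),alpha=1.5))
if __name__=='__main__': look(float(sys.argv[1]),float(sys.argv[2]),sys.argv[3] if len(sys.argv)>3 else None)
E
python3 look.py .531 .082 pics/s3.png 347 200
```

```text
key hist mm {np.float64(33.0): np.int64(7), np.float64(34.0): np.int64(9), np.float64(35.0): np.int64(3), np.float64(36.0): np.int64(4), np.float64(37.0): np.int64(6), np.float64(38.0): np.int64(7), np.float64(39.0): np.int64(6), np.float64(40.0): np.int64(10), np.float64(41.0): np.int64(38), np.float64(42.0): np.int64(49), np.float64(43.0): np.int64(49), np.float64(44.0): np.int64(19), np.float64(45.0): np.int64(1), np.float64(46.0): np.int64(0), np.float64(47.0): np.int64(0), np.float64(48.0): np.int64(0)}
0.044 20 [0.51 0.07] [0.542 0.098]
0.056 1 [0.522 0.082] [0.522 0.082]
0.06 4 [0.519 0.082] [0.522 0.091]
0.064 9 [0.518 0.075] [0.523 0.093]
0.068 17 [0.518 0.073] [0.542 0.098]
0.072 19 [0.519 0.08 ] [0.536 0.098]
0.076 17 [0.518 0.076] [0.542 0.097]
0.08 27 [0.518 0.077] [0.541 0.098]
0.084 16 [0.519 0.076] [0.541 0.098]
0.088 21 [0.517 0.073] [0.539 0.097]
4.35 [0.5309308  0.08192215 0.03623283] [-0.25079389  0.73951337  0.35821228]
```

View pics/s3.png

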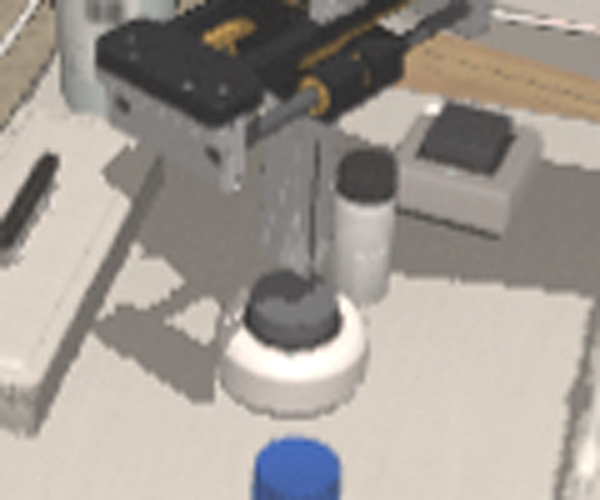

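```bash
python3 - <<'E'
from h import *
vv,uu=np.mgrid[0:400,0:640]
p,d,c=grab('scene')
P=pts(d,c,np.c_[uu.ravel(),vv.ravel()]).reshape(-1,3)
r=P[:,:2]-[.531,.082]; a=r@[.239,.971]; b=r@[-.971,.239]
ok=(d.ravel()>0)&(abs(a)<.1)&(abs(b)<.045)&(P[:,2]>.062)
for lo in np.arange(-.1,.1,.02):
    k=ok&(a>=lo)&(a<lo+.02)
    if k.any(): print(round(lo,2),np.sort(P[k,2])[[0,min(3,k.sum()-1),min(20,k.sum()-1)]].round(3),k.sum())
E
```

```text
-0.1 [0.184 0.188 0.201] 42
-0.08 [0.063 0.064 0.072] 315
-0.06 [0.062 0.063 0.068] 178
-0.04 [0.164 0.171 0.183] 245
-0.02 [0.063 0.067 0.08 ] 457
0.0 [0.062 0.066 0.073] 1120
0.02 [0.154 0.157 0.165] 1144
0.04 [0.17  0.171 0.175] 2668
0.06 [0.157 0.161 0.174] 1677
0.08 [0.157 0.158 0.16 ] 521
```

Emit:
{"fn": "step_arm", "kwargs": {"motion": [0, 0, -0.1, 0, 0, 0, 0, 0, -0.25, 0, 0, 0, 0, 0, -0.4, 0, 0, 0, 0, 0, -0.55, 0, 0, 0, 0, 0, -0.7, 0, 0, 0, 0, 0, -0.85, 0, 0, 0, 0, 0, -1.0, 0, 0, 0, 0, 0, -1.0, 0, 0, 0]}}

```text
time: 5.07
tool_pos: [0.5308, 0.0819, 0.026]
eef_rot: [0.0, 0.787, 0.617, -0.002]
ft_force: [-0.8, -0.8, 0.1]
width: 0.004
```

The gripper body also reads 35 mm higher than the stated geometry, so reported z is about 35 mm low. That puts the tips at about TCP + 21 mm, contact at about 0.023 and full travel at about 0.015.

Emit:
{"fn": "step_arm", "kwargs": {"motion": [0, 0, -0.1, 0, 0, 0, 0, 0, -0.2, 0, 0, 0, 0, 0, -0.3, 0, 0, 0, 0, 0, -0.4, 0, 0, 0, 0, 0, -0.5, 0, 0, 0, 0, 0, -0.6, 0, 0, 0, 0, 0, -0.7, 0, 0, 0, 0, 0, -0.8, 0, 0, 0]}}

```text
time: 5.73
tool_pos: [0.5309, 0.0819, 0.018]
eef_rot: [0.0, 0.787, 0.617, -0.002]
ft_force: [-0.8, -0.8, 2.4]
width: 0.006
```

Contact (2.4 N). I keep pressing.

Emit:
{"fn": "step_arm", "kwargs": {"motion": [0, 0, -0.05, 0, 0, 0, 0, 0, -0.1, 0, 0, 0, 0, 0, -0.15, 0, 0, 0, 0, 0, -0.2, 0, 0, 0, 0, 0, -0.25, 0, 0, 0, 0, 0, -0.3, 0, 0, 0, 0, 0, -0.3, 0, 0, 0, 0, 0, -0.3, 0, 0, 0]}}

```text
time: 6.4
tool_pos: [0.5309, 0.0819, 0.015]
eef_rot: [0.0, 0.787, 0.617, -0.002]
ft_force: [-0.2, -0.6, 0.1]
width: 0.005
```

Emit:
{"fn": "step_arm", "kwargs": {"motion": [0, 0, -0.05, 0, 0, 0, 0, 0, -0.1, 0, 0, 0, 0, 0, -0.15, 0, 0, 0, 0, 0, -0.2, 0, 0, 0, 0, 0, -0.2, 0, 0, 0, 0, 0, -0.2, 0, 0, 0, 0, 0, -0.2, 0, 0, 0, 0, 0, -0.2, 0, 0, 0]}}

```text
time: 7.07
tool_pos: [0.5308, 0.0819, 0.0129]
eef_rot: [0.0, 0.787, 0.617, -0.002]
ft_force: [0.0, -0.2, -0.1]
width: 0.005
```

Emit:
{"fn": "step_arm", "kwargs": {"motion": [0, 0, -0.05, 0, 0, 0, 0, 0, -0.1, 0, 0, 0, 0, 0, -0.15, 0, 0, 0, 0, 0, -0.2, 0, 0, 0, 0, 0, -0.2, 0, 0, 0, 0, 0, -0.2, 0, 0, 0, 0, 0, -0.2, 0, 0, 0, 0, 0, -0.2, 0, 0, 0]}}

```text
time: 7.73
tool_pos: [0.5309, 0.0819, 0.0109]
eef_rot: [0.0, 0.787, 0.617, -0.002]
ft_force: [-0.5, 0.6, 6.0]
width: 0.007
```

```bash
python3 look.py .531 .082
```

```text
key hist mm {np.float64(33.0): np.int64(30), np.float64(34.0): np.int64(39), np.float64(35.0): np.int64(21), np.float64(36.0): np.int64(1), np.float64(37.0): np.int64(3), np.float64(38.0): np.int64(1), np.float64(39.0): np.int64(1), np.float64(40.0): np.int64(0), np.float64(41.0): np.int64(4), np.float64(42.0): np.int64(2), np.float64(43.0): np.int64(3), np.float64(44.0): np.int64(4), np.float64(45.0): np.int64(4), np.float64(46.0): np.int64(4), np.float64(47.0): np.int64(7), np.float64(48.0): np.int64(4)}
0.044 19 [0.519 0.077] [0.54  0.098]
0.048 17 [0.518 0.077] [0.54  0.097]
0.052 18 [0.518 0.074] [0.54  0.098]
0.056 19 [0.518 0.074] [0.54  0.099]
0.06 22 [0.517 0.074] [0.542 0.098]
0.064 19 [0.518 0.076] [0.542 0.098]
0.068 23 [0.518 0.077] [0.54  0.098]
0.072 14 [0.518 0.076] [0.541 0.099]
0.076 23 [0.518 0.075] [0.541 0.098]
0.08 21 [0.518 0.077] [0.54  0.097]
0.084 21 [0.519 0.072] [0.542 0.098]
0.088 21 [0.518 0.074] [0.542 0.098]
7.7833 [0.5308866  0.08191892 0.01096952] [-0.39777576 -0.28625557  5.6595055 ]
```

The round key is in: 6 N, face at about 34–35 mm. I lift clear of the vial and move to the square key.

Emit:
{"fn": "step_arm", "kwargs": {"motion": [0, 0, 0.8, 0, 0, 0, 0, 0, 3, 0, 0, 0, 0, 0, 6, 0, 0, 0, 0, 0, 8.5, 0, 0, 0, -0.1, -1.5, 9.5, 0, 0, 0, -0.4, -4.5, 9.5, 0, 0, 0, -0.6, -8, 9.5, 0, 0, 0, -0.8, -11.5, 9.5, 0, 0, 0]}}

```text
time: 8.45
tool_pos: [0.5223, -0.0346, 0.1062]
eef_rot: [0.0, 0.787, 0.617, -0.002]
ft_force: [0.7, 0.3, 0.1]
width: 0.005
```

Emit:
{"fn": "step_arm", "kwargs": {"motion": [-0.2, -3, 0, 0, 0, 0, -0.3, -4.8, 0, 0, 0, 0, -0.3, -5.3, -0.5, 0, 0, 0, -0.3, -5.3, -2, 0, 0, 0, -0.3, -5.3, -4, 0, 0, 0, -0.3, -5.3, -6, 0, 0, 0, -0.3, -5.3, -7.2, 0, 0, 0, -0.3, -5.3, -7.7, 0, 0, 0]}}

```text
time: 9.12
tool_pos: [0.5182, -0.0872, 0.0274]
eef_rot: [-0.001, 0.787, 0.617, -0.003]
ft_force: [-0.8, -0.7, 0.7]
width: 0.006
```

```bash
python3 look.py .531 .082 | head -1; python3 look.py .52 -.086 
```

```text
key hist mm {np.float64(33.0): np.int64(39), np.float64(34.0): np.int64(57), np.float64(35.0): np.int64(47), np.float64(36.0): np.int64(18), np.float64(37.0): np.int64(1), np.float64(38.0): np.int64(0), np.float64(39.0): np.int64(0), np.float64(40.0): np.int64(0), np.float64(41.0): np.int64(0), np.float64(42.0): np.int64(0), np.float64(43.0): np.int64(0), np.float64(44.0): np.int64(0), np.float64(45.0): np.int64(0), np.float64(46.0): np.int64(0), np.float64(47.0): np.int64(0), np.float64(48.0): np.int64(0)}
key hist mm {np.float64(33.0): np.int64(5), np.float64(34.0): np.int64(7), np.float64(35.0): np.int64(5), np.float64(36.0): np.int64(4), np.float64(37.0): np.int64(8), np.float64(38.0): np.int64(5), np.float64(39.0): np.int64(13), np.float64(40.0): np.int64(15), np.float64(41.0): np.int64(37), np.float64(42.0): np.int64(34), np.float64(43.0): np.int64(17), np.float64(44.0): np.int64(3), np.float64(45.0): np.int64(1), np.float64(46.0): np.int64(0), np.float64(47.0): np.int64(0), np.float64(48.0): np.int64(0)}
0.044 4 [ 0.501 -0.093] [ 0.527 -0.077]
0.048 1 [ 0.508 -0.082] [ 0.508 -0.082]
0.052 2 [ 0.507 -0.084] [ 0.518 -0.08 ]
0.056 12 [ 0.506 -0.095] [ 0.526 -0.076]
0.06 15 [ 0.506 -0.093] [ 0.529 -0.072]
0.064 14 [ 0.507 -0.087] [ 0.528 -0.072]
0.068 18 [ 0.505 -0.094] [ 0.527 -0.071]
0.072 16 [ 0.505 -0.095] [ 0.526 -0.071]
0.076 15 [ 0.505 -0.093] [ 0.527 -0.071]
0.08 16 [ 0.506 -0.094] [ 0.528 -0.072]
0.084 16 [ 0.506 -0.098] [ 0.528 -0.073]
0.088 22 [ 0.506 -0.097] [ 0.529 -0.072]
9.2167 [ 0.51884745 -0.08741637  0.02868929] [ 0.93731088 -0.19015341  0.6738313 ]
```

Emit:
{"fn": "step_arm", "kwargs": {"motion": [0.1, 0.1, -0.2, 0, 0, 0, 0.1, 0.1, -0.4, 0, 0, 0, 0.1, 0.1, -0.6, 0, 0, 0, 0.1, 0.1, -0.75, 0, 0, 0, 0.1, 0.1, -0.9, 0, 0, 0, 0.1, 0.1, -1.05, 0, 0, 0, 0.1, 0.1, -1.2, 0, 0, 0, 0.1, 0.1, -1.35, 0, 0, 0]}}

```text
time: 9.88
tool_pos: [0.52, -0.0865, 0.0152]
eef_rot: [-0.0, 0.787, 0.617, -0.002]
ft_force: [-1.0, 0.8, 3.8]
width: 0.004
```

Emit:
{"fn": "step_arm", "kwargs": {"motion": [0, 0, -0.1, 0, 0, 0, 0, 0, -0.2, 0, 0, 0, 0, 0, -0.25, 0, 0, 0, 0, 0, -0.3, 0, 0, 0, 0, 0, -0.3, 0, 0, 0, 0, 0, -0.3, 0, 0, 0, 0, 0, -0.3, 0, 0, 0, 0, 0, -0.3, 0, 0, 0]}}

```text
time: 10.55
tool_pos: [0.52, -0.0865, 0.0122]
eef_rot: [-0.0, 0.787, 0.617, -0.002]
ft_force: [0.3, -0.8, -0.3]
width: 0.006
```

Emit:
{"fn": "step_arm", "kwargs": {"motion": [0, 0, -0.05, 0, 0, 0, 0, 0, -0.1, 0, 0, 0, 0, 0, -0.15, 0, 0, 0, 0, 0, -0.15, 0, 0, 0, 0, 0, -0.15, 0, 0, 0, 0, 0, -0.15, 0, 0, 0, 0, 0, -0.15, 0, 0, 0, 0, 0, -0.15, 0, 0, 0]}}

```text
time: 11.22
tool_pos: [0.52, -0.0864, 0.0108]
eef_rot: [-0.0, 0.787, 0.617, -0.002]
ft_force: [-1.8, 0.1, 5.3]
width: 0.006
```

Emit:
{"fn": "step_arm", "kwargs": {"motion": [0, 0, -0.05, 0, 0, 0, 0, 0, -0.05, 0, 0, 0, 0, 0, -0.05, 0, 0, 0, 0, 0, -0.05, 0, 0, 0, 0, 0, -0.05, 0, 0, 0, 0, 0, -0.05, 0, 0, 0, 0, 0, -0.05, 0, 0, 0, 0, 0, -0.05, 0, 0, 0]}}

```text
time: 11.88
tool_pos: [0.52, -0.0865, 0.0104]
eef_rot: [-0.0, 0.787, 0.617, -0.002]
ft_force: [-1.9, 0.4, 6.3]
width: 0.007
```

Emit:
{"fn": "step_arm", "kwargs": {"motion": [0, 0, 0.8, 0, 0, 0, 0, 0, 3, 0, 0, 0, 0, 0, 6, 0, 0, 0, 0, 0, 9, 0, 0, 0, -0.2, 1.5, 10.5, 0, 0, 5, -0.5, 4.5, 10.5, 0, 0, 11, -0.9, 8, 10.5, 0, 0, 17, -1.3, 11.5, 10.5, 0, 0, 23]}}

```text
time: 12.55
tool_pos: [0.5069, 0.0295, 0.1163]
eef_rot: [0.001, 0.646, 0.763, -0.002]
ft_force: [-0.2, 0.5, -0.8]
width: 0.003
```

```bash
python3 look.py .52 -.086 | head -1; python3 -c "
from h import *
s=ctrl.state();print(s['tool_pos'],s['eef_rot'],s['q'].round(2))"
```

```text
key hist mm {np.float64(33.0): np.int64(22), np.float64(34.0): np.int64(39), np.float64(35.0): np.int64(32), np.float64(36.0): np.int64(13), np.float64(37.0): np.int64(3), np.float64(38.0): np.int64(0), np.float64(39.0): np.int64(0), np.float64(40.0): np.int64(0), np.float64(41.0): np.int64(0), np.float64(42.0): np.int64(0), np.float64(43.0): np.int64(0), np.float64(44.0): np.int64(0), np.float64(45.0): np.int64(0), np.float64(46.0): np.int64(0), np.float64(47.0): np.int64(0), np.float64(48.0): np.int64(0)}
[0.50604443 0.03688942 0.11594285] [-2.97592823e-04  6.40301378e-01  7.68122492e-01 -1.37641149e-03] [-0.39  0.3   0.3   1.97 -0.11  0.89  1.72]
```

Emit:
{"fn": "step_arm", "kwargs": {"motion": [-0.2, 2, 0, 0, 0, 3, -0.6, 5, 0, 0, 0, 7, -1, 8.5, 0, 0, 0, 11, -1.4, 12, 0, 0, 0, 15, -1.8, 15.5, 0, 0, 0, 18, -2.2, 19, 0, 0, 0, 20, -2.5, 22, 0, 0, 0, 20, -2.7, 23.4, 0, 0, 0, 20]}}

```text
time: 13.27
tool_pos: [0.478, 0.2748, 0.1163]
eef_rot: [-0.0, 0.496, 0.869, -0.001]
ft_force: [-0.3, 0.3, -1.4]
width: 0.004
```

```bash
python3 -c "
from h import *
s=ctrl.state();print(s['tool_pos'],s['eef_rot'],s['q'].round(2))"
```

```text
[0.47796943 0.27483268 0.11626076] [-2.90437903e-04  4.95621435e-01  8.68538020e-01 -1.00864253e-03] [-0.68  0.36  0.13  1.86 -0.05  0.92  1.57]
```

Emit:
{"fn": "step_arm", "kwargs": {"motion": [0.1, -0.35, -1, 0, 0, 0, 0.1, -0.35, -3, 0, 0, 0, 0.1, -0.35, -5, 0, 0, 0, 0.1, -0.35, -7, 0, 0, 0, 0.1, -0.35, -8, 0, 0, 0, 0.1, -0.35, -8.6, 0, 0, 0, 0.1, -0.35, -8.8, 0, 0, 0, 0.1, -0.35, -8.8, 0, 0, 0]}}

```text
time: 13.93
tool_pos: [0.4793, 0.271, 0.0285]
eef_rot: [-0.0, 0.496, 0.868, -0.001]
ft_force: [0.1, -0.4, 0.3]
width: -0.0
```

```bash
python3 look.py .479 .271 pics/b1.png 322 275
```

```text
key hist mm {np.float64(33.0): np.int64(5), np.float64(34.0): np.int64(3), np.float64(35.0): np.int64(3), np.float64(36.0): np.int64(5), np.float64(37.0): np.int64(8), np.float64(38.0): np.int64(4), np.float64(39.0): np.int64(6), np.float64(40.0): np.int64(7), np.float64(41.0): np.int64(21), np.float64(42.0): np.int64(59), np.float64(43.0): np.int64(71), np.float64(44.0): np.int64(39), np.float64(45.0): np.int64(9), np.float64(46.0): np.int64(2), np.float64(47.0): np.int64(0), np.float64(48.0): np.int64(0)}
0.044 50 [0.455 0.267] [0.488 0.304]
0.06 6 [0.465 0.277] [0.48  0.286]
0.064 15 [0.465 0.278] [0.48  0.286]
0.068 14 [0.465 0.278] [0.481 0.286]
0.072 17 [0.465 0.278] [0.48  0.286]
0.076 3 [0.464 0.279] [0.478 0.287]
13.9833 [0.47945195 0.2712447  0.02896488] [-0.02353915  0.06691511  0.07817057]
```

View pics/b1.png

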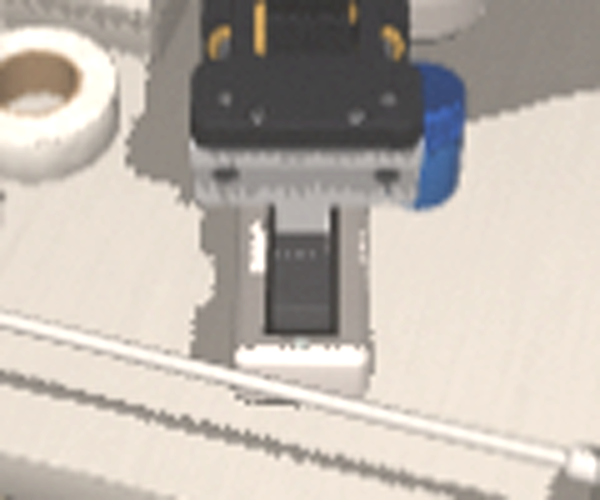

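The fingers are centred and aligned over the bar key, with the tip at (302,230) above the key strip at (302,285). Now I press.

Emit:
{"fn": "step_arm", "kwargs": {"motion": [0, 0, -0.2, 0, 0, 0, 0, 0, -0.4, 0, 0, 0, 0, 0, -0.6, 0, 0, 0, 0, 0, -0.75, 0, 0, 0, 0, 0, -0.9, 0, 0, 0, 0, 0, -1.05, 0, 0, 0, 0, 0, -1.2, 0, 0, 0, 0, 0, -1.35, 0, 0, 0]}}

```text
time: 14.65
tool_pos: [0.4794, 0.2713, 0.0154]
eef_rot: [-0.0, 0.496, 0.868, -0.001]
ft_force: [-0.2, -0.4, 3.3]
width: 0.008
```

Emit:
{"fn": "step_arm", "kwargs": {"motion": [0, 0, -0.1, 0, 0, 0, 0, 0, -0.2, 0, 0, 0, 0, 0, -0.25, 0, 0, 0, 0, 0, -0.3, 0, 0, 0, 0, 0, -0.35, 0, 0, 0, 0, 0, -0.35, 0, 0, 0, 0, 0, -0.35, 0, 0, 0, 0, 0, -0.35, 0, 0, 0]}}

```text
time: 15.32
tool_pos: [0.4794, 0.2713, 0.0118]
eef_rot: [-0.0, 0.496, 0.868, -0.001]
ft_force: [0.5, 0.0, -0.2]
width: 0.008
```

Emit:
{"fn": "step_arm", "kwargs": {"motion": [0, 0, -0.05, 0, 0, 0, 0, 0, -0.1, 0, 0, 0, 0, 0, -0.12, 0, 0, 0, 0, 0, -0.12, 0, 0, 0, 0, 0, -0.12, 0, 0, 0, 0, 0, -0.12, 0, 0, 0, 0, 0, -0.12, 0, 0, 0, 0, 0, -0.12, 0, 0, 0]}}

```text
time: 15.98
tool_pos: [0.4795, 0.2713, 0.0108]
eef_rot: [-0.0, 0.496, 0.868, -0.001]
ft_force: [-1.7, -1.1, 5.5]
width: 0.005
```

Emit:
{"fn": "step_arm", "kwargs": {"motion": [0, 0, -0.06, 0, 0, 0, 0, 0, -0.06, 0, 0, 0, 0, 0, -0.06, 0, 0, 0, 0, 0, -0.06, 0, 0, 0, 0, 0, -0.06, 0, 0, 0, 0, 0, -0.06, 0, 0, 0, 0, 0, -0.06, 0, 0, 0, 0, 0, -0.06, 0, 0, 0]}}

```text
time: 16.65
tool_pos: [0.4795, 0.2713, 0.0103]
eef_rot: [-0.0, 0.496, 0.868, -0.001]
ft_force: [-1.5, -0.9, 6.3]
width: 0.006
```

Emit:
{"fn": "step_arm", "kwargs": {"motion": [0, 0, 0.8, 0, 0, 0, 0, 0, 3, 0, 0, 0, 0, 0, 6, 0, 0, 0, 0, 0, 9, 0, 0, 0, 0, 0, 12, 0, 0, 0, 0, 0, 14, 0, 0, 0, 0, 0, 15, 0, 0, 0, 0, 0, 15, 0, 0, 0]}}

```text
time: 17.32
tool_pos: [0.4804, 0.2718, 0.1625]
eef_rot: [0.001, 0.496, 0.868, 0.001]
ft_force: [1.0, -0.1, 0.5]
width: 0.006
```

```bash
for a in ".479 .271" ".531 .082" ".52 -.086"; do python3 look.py $a | head -1|sed 's/np.float64//g;s/np.int64//g'; done; python3 - <<'E'
from h import *
print(ctrl.state()['ft_force'],ctrl.state()['tool_pos'])
p,d,c=grab('scene');cv2.imwrite('pics/end.png',cv2.convertScaleAbs(p,alpha=1.4))
E
```

```text
key hist mm {(33.0): (13), (34.0): (36), (35.0): (88), (36.0): (98), (37.0): (43), (38.0): (3), (39.0): (0), (40.0): (0), (41.0): (0), (42.0): (0), (43.0): (0), (44.0): (0), (45.0): (0), (46.0): (0), (47.0): (0), (48.0): (0)}
key hist mm {(33.0): (41), (34.0): (51), (35.0): (47), (36.0): (18), (37.0): (1), (38.0): (0), (39.0): (0), (40.0): (0), (41.0): (0), (42.0): (0), (43.0): (0), (44.0): (0), (45.0): (0), (46.0): (0), (47.0): (0), (48.0): (0)}
key hist mm {(33.0): (19), (34.0): (46), (35.0): (42), (36.0): (6), (37.0): (1), (38.0): (0), (39.0): (0), (40.0): (0), (41.0): (0), (42.0): (0), (43.0): (0), (44.0): (0), (45.0): (0), (46.0): (0), (47.0): (0), (48.0): (0)}
[ 0.59285074  0.10863452 -0.44126101] [0.47888577 0.27095997 0.15901835]
```

View pics/end.png

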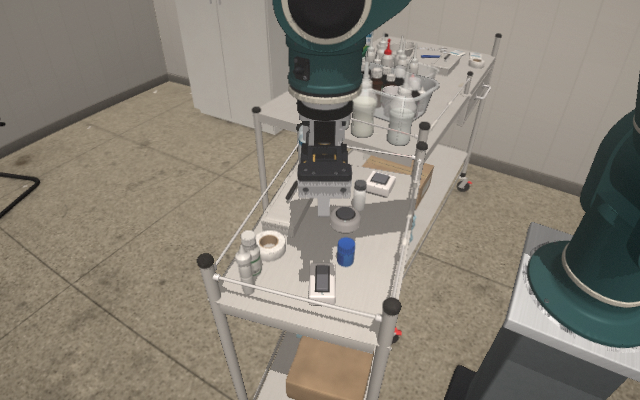

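All three keys are down: bar (322,280), round (345,215), square (380,180). The vial and jar are standing and the gripper is clear.

```bash
python3 -c "
from workcell import ctrl
print(ctrl.job_done())"
```

```text
the job is handed in; nothing more can be done
None
```

I pressed the round key, then the square, then the bar with closed fingertips, each until the push reached about 6 N (6.0, 6.3 and 6.3 N). I started each key only after the one before it was in, and handed the job in at about 17.5 s.

**Last checks:** after release, depth readings put all three key faces at about 35–36 mm above the trolley, down from about 43 mm, so all three stayed in. The final picture shows the units, vial, jar and the other visible items standing where they were. The gripper was clear above the trolley and the wrist force was near zero.

**One disagreement:** the reported tool height did not match the stated `ctrl.finger_overhang`. The real fingertips sat about 35–38 mm higher than it implied. My first descent on the round key therefore stopped short of it, touching nothing, and I used depth and force readings to find the real contact height for all three keys.

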